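# Pop out, set and cam-lock a telescoping closet valet rail

### The job

Swing the sprung yellow-knobbed kick lever of the valet rail all the way to its stop so it pops the leg out, and let it return. Then take the leg's blue handle, pull the leg out until its red pointer stands at the green marker, and, holding it there, push the red cam lever on the leg fully closed. Finish still holding the handle with the pointer at the marker and the cam closed; leave the marker and the other things on the shelf alone.

Things in the scene. Friction and masses are not known exactly. Their poses are not given: they have to be found in the camera images.
- cam_pivot (a point): Cam pivot, axis along rail y: rail x = -25 mm, 62 mm above the shelf, 21 mm ahead (+y) of the handle's mid thickness. The paddle is 46 mm long from here, 6 mm thick, 28 mm wide (7 to 35 mm ahead of the handle's mid thickness).
- handle_top (a point): Middle of the handle's top edge, 112 mm above the shelf.
- end_plate (a point): Top middle of the grey upright plate at the housing's end: 90 mm wide, 108 mm high, rail frame y 30..36; this point is at (0, 36, 108). With the leg in, 6 mm lie between it and the handle; after the pop about 46 mm.
- rail: Telescoping valet rail fixed to the shelf; grey plate 120 x 390 x 6 mm. Origin at shelf level. 'Rail frame' = its axes, in mm: +y is the way the leg comes out, z up, x = 0 the line of the leg; the plate spans x -52..68, y -195..195. Aluminium housing 44 wide, 64 high, y -90..30.
- kicker (a joint): Angle (rad) of the sprung kick lever: 0 at rest, leaning 0.5 rad to rail -y; 1.0 = stop, leaning 0.5 rad to +y. Pivot (axis along rail x) at rail frame (0, -125, 12). Rod 16 mm thick. Its spring (about 4 N at the knob near the stop) returns it when let go. Swinging, it pushes the leg's tail and pops the leg out about 40 mm.
- kicker_knob (a point): Centre of the kick lever's yellow 24 mm ball, 114 mm from its pivot; at rest rail frame (0, -180, 112).
- leg (a joint): How far (m) the sliding leg is out along rail +y: starts at 0 to 0.004, at most 0.15. A spring (70 N/m) pulls it back against 3.4 N of friction: popped out 40 mm it stays, but beyond about 50 mm it slides back unless held. Pulling it to the marker takes 9 to 13 N.
- handle (a point): Handle (handle_plate): blue upright plate on the leg, rail x -45..45, 8 mm thick along y; this point: rail x = 0, mid thickness, 85 mm above the shelf; axes as the rail. It stands on the black head of the leg, whose top is 58 mm above the shelf and which spans 6 mm behind to 46 mm ahead (+y) of it. Pinch from above on the broad faces, near its +x end (x about 32), clear of the cam.
- pointer (a point): Foot of the red pointer of the leg, 10 mm above the shelf, at rail x = 43 mm; it lies at the same rail y as the handle's mid thickness.
- mark (a point): Edge of the green marker on the plate, which shows where the pointer must stand (same y along the rail). 10 mm above the shelf, rail x = 50 mm. It stands at 80 to 130 mm of leg travel; a stiff slider, not to be shifted.
- cam (a joint): Angle (rad) of the red cam lever: 0 open, leaning 0.35 rad to rail +x (starts at 0 to 0.1); 0.95 = closed stop, leaning 0.60 rad to -x. Stays where left; 3 to 5 N to move. A hand pinching the handle and sliding along it to rail -x, fingertips a little above the head, pushes the paddle over with the finger on the handle's +y face.
- cam_tip (a point): Middle of the free edge of the cam paddle, 46 mm from its pivot.
- canister: Bystander: clear acrylic canister with white lid and steel flip latch, 72 mm diameter, 88 mm high, loose; origin under its centre.
- lint_screen: Bystander: flat stainless steel mesh lint screen, 64 x 108 x 6 mm, loose; origin under its centre.
- collar_box: Bystander: pink plastic collar stay box 62 x 97 x 29 mm, loose; origin under its centre.
- clothespin: Bystander: bamboo clothespin 10 x 74 x 13 mm, loose; origin under its centre.

How it is judged:
By the outcome, as a careful person would: the job done as asked, in the order asked, and still so for the second after the job is handed in, while the arm keeps its last pose, push and grip.
It also fails if it takes over 64 s, if anything falls off the work surface, if the arm or the gripper's body presses on something with over 40 N, if the wrist force passes 120 N, or if a joint passes its speed limit or range.

### The arm

A 7-joint arm with a two-finger parallel gripper is mounted at the origin on the work surface. World frame = base frame: x ahead of the robot, y to its left, z up, the work surface at z = 0. Lengths are in m, angles in rad, forces in N, time in s.
With the tool pointing down it reaches from about 0.425 to 0.925 m from the base axis. Payload 6.8 kg.
Tool frame: the origin (TCP) lies on the front face of the gripper's body, between the roots of the fingers; the fingertips stand 73 mm ahead of it and the grasp point (between the pads) lies 54 mm ahead of it; z points along the fingers, y is the direction in which the jaws open and shut (so a half turn about z gives the same grasp; the last joint's range is limited). The gripper opens to 85 mm and grips with 20 to 120 N. Pads are 22 mm wide; open, the fingers measure 114 mm over their backs; the gripper's body (76 mm by 85 mm) begins 54 mm behind the grasp point. The pads swing forward as they close: fully open they stand 13 mm farther back than shut.
Start: joints at [1.108, 0.477, 0.022, 1.555, -0.011, 1.109, -0.083], TCP at [0.235, -0.633, 0.304] pointing down, gripper open.
Joint ranges: [-2.96, 2.96], [-0.34, 2.1], [-1.41, 1.46], [0.24, 2.44], [-1.37, 4.51], [0.17, 1.92], [-2.96, 2.96]. Speed limits (rad/s): [2.39, 2.39, 3.14, 3.14, 3.14, 3.14, 3.14].

### API

Orientations are given as a rotation vector (axis times angle).
In Python, from bench import * gives the robot as it stands.
- The arm moves only by the tool jog_arm, never from a script. Its argument "plan" is a list of rows, each a list of 2 entries, a list of its own where there are three numbers: the shift along the world's x, y, z in cm, then the turn about the world's z in rad. In form: [[[tx, ty, tz], twist], ...]. A call has 1 to 12 rows; each row shifts and turns the commanded pose from where the row before left it; what a row does not reach is not made up. A row lasts 1/10 s, in which the tool goes at most 50 mm and 8.59 degrees, less where a joint would pass 70% of its speed; a pose out of reach is approached as far as the arm can. A call is refused whole if a number of a shift passes 5 or a number of a turn 0.15, either way. A call with a gripper value outside its range is refused whole. "hand" is the finger opening in cm, from 0 to 8.54, set as the call begins (left out, the last holds). The fingers move at their own pace and stop on an object; "grip_force" is the grip in N (left out, the last holds). Time passes only in rows, so rows that do not move let the fingers close. It gives the time, the measured TCP pose, the force and the opening at its end, in the units of the state.
- get_obs(): the state, without advancing time (a new reading comes with each control period).
- grab_frame(name): name is "scene" or "top" or "wrist"; returns the picture (384x512x3 uint8, red, green, blue); there is no depth.
- get_calibration(name): a dict with "intrinsics" (3x3 intrinsics, pixels), "xyz" and "orientation" of the camera in the world. Camera axes: x right, y down, z forward; pixel columns grow to the right and rows downward; lengths in m; the calibration is good to about 2 mm. The wrist camera is an equidistant fisheye: a pixel r from the principal point sees the ray r / f radians off the axis. A picture is of the moment at which its call begins: read the wrist's pose just before it. get_calibration takes no time and is no camera call; for the wrist camera it gives the pose at the moment of the call.
- hand_in(): hands the job in, once; it reports no verdict.
The state is a dict: "clock": time; "joints": joint angles; "qvel": joint speeds; "tau": joint torques, N m; "tcp_pos": TCP position; "orientation": TCP orientation; "contact_force": force on the tool from outside, world axes, zero at the start; "moment": the same for the moment, N m; "grip_width": finger opening in m.
Only numpy, scipy, OpenCV 4.12 (cv2) and the standard library are available. Lean on these libraries where they do the work, as an engineer would, in place of code of your own. Each camera call takes 0.05 s, during which the arm holds its last target. There are 200 camera calls.

## Working session

There is one attempt and no reset: what is moved stays moved. The work goes in short steps, Python scripts to look and compute and a tool call to move; the robot and the scene stay as the last step left them, time stands still between calls to the robot, and variables do not carry over. Pictures are saved under pics/ and viewed, about 8 in all and at most 12, crops included, and the job is handed in when it is done.

Besides the shell and the picture viewer there is one more tool, called as name([rows], argument=value, ...), one row to a line, values as JSON. jog_arm: Moves the arm, as the interface text tells. Its arguments: {"type":"object","properties":{"plan":{"type":"array","items":{"type":"array"}},"hand":{"type":"number"},"grip_force":{"type":"number"}},"required":["plan"]}

```bash
mkdir -p pics; ls
python3 - <<'E'
from bench import *
import cv2
o=get_obs();print(o)
for n in("scene","top"):
    f=grab_frame(n);cv2.imwrite(f"pics/{n}0.png",f[:,:,::-1]);print(n,get_calibration(n))
E
```

```text
pics
{'clock': 0.0, 'joints': array([ 1.10787312,  0.47780742,  0.0223541 ,  1.55646118, -0.01150257,
        1.10930064, -0.08309155]), 'qvel': array([-0.00060314,  0.00038234,  0.00139387, -0.00162869,  0.00222491,
        0.00150646, -0.00053994]), 'tau': array([-4.34534559e-04, -5.96453190e+01,  1.60747111e+00, -2.81195927e+01,
        1.24726858e-02,  9.38207289e-03, -1.42107348e-05]), 'tcp_pos': array([ 0.23433757, -0.63252183,  0.30291686]), 'orientation': array([-3.09051641e+00, -5.54144917e-01,  7.30282806e-04]), 'contact_force': array([ 0.05997724, -0.84580465, -0.4023451 ]), 'moment': array([ 0.02384469, -0.04133559, -0.03051756]), 'grip_width': 0.08548791739414688}
scene {'intrinsics': array([[369.09488332,   0.        , 251.20573961],
       [  0.        , 369.09488332, 195.23952084],
       [  0.        ,   0.        ,   1.        ]]), 'xyz': array([1.20754282e+00, 5.38748059e-04, 5.92257386e-01]), 'orientation': array([-1.71991364, -1.71085653,  0.80013528])}
top {'intrinsics': array([[452.78966704,   0.        , 258.97888199],
       [  0.        , 452.78966704, 193.13698674],
       [  0.        ,   0.        ,   1.        ]]), 'xyz': array([ 0.51102296, -0.00593506,  0.96245022]), 'orientation': array([-2.15876149,  2.14275842, -0.15643376])}
```

View pics/scene0.png

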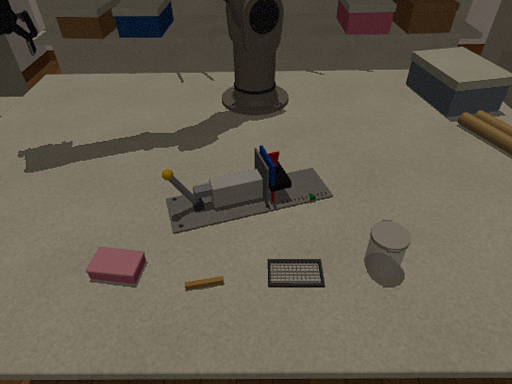

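View pics/top0.png

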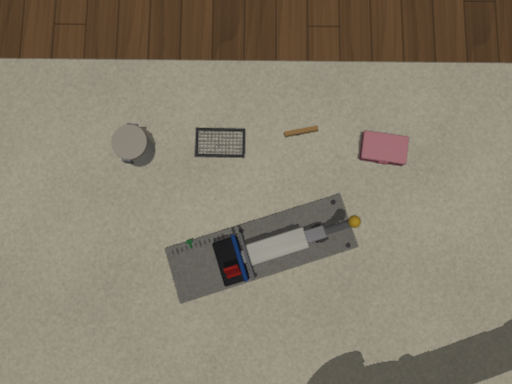

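The scene view shows the knob at (168,175), blue handle (266,165), red cam (273,157) and green marker (312,196). The top view shows the knob at (354,221), handle (240,258), cam (232,271) and marker (190,242). Rail +y runs toward world +y. The bystanders lie on the far side.

```bash
cat > h.py <<'E'
from bench import *
import cv2, numpy as np
from scipy.spatial.transform import Rotation as R
def ray(n,uv,c=None):
    c=c or get_calibration(n);K=c["intrinsics"]
    d=np.linalg.inv(K)@np.array([uv[0],uv[1],1.]);d=R.from_rotvec(c["orientation"]).apply(d)
    return np.array(c["xyz"]),d/np.linalg.norm(d)
def onz(n,uv,z):
    p,d=ray(n,uv);return p+d*(z-p[2])/d[2]
def tri(uv1,uv2):
    (p,d),(q,e)=ray("top",uv1),ray("scene",uv2)
    s=np.linalg.lstsq(np.c_[d,-e],q-p,rcond=None)[0];a=p+d*s[0];b=q+e*s[1]
    return (a+b)/2,np.linalg.norm(a-b)*1e3
COL=dict(yellow=((18,150,90),(32,255,255)),blue=((105,150,50),(125,255,255)),green=((45,120,40),(80,255,255)),red=((0,170,70),(6,255,255)))
def mask(img,c,roi):
    m=cv2.inRange(cv2.cvtColor(img,cv2.COLOR_RGB2HSV),*COL[c]);k=np.zeros_like(m);x0,y0,x1,y1=roi;k[y0:y1,x0:x1]=m[y0:y1,x0:x1]
    return k
def cen(m):
    y,x=np.nonzero(m);return (x.mean(),y.mean(),len(x)) if len(x) else None
E
python3 - <<'E'
from h import *
rt=(155,180,375,310);rs=(150,140,345,235)
T=cv2.imread("pics/top0.png")[:,:,::-1].copy();S=cv2.imread("pics/scene0.png")[:,:,::-1].copy()
for c in COL:
    a=cen(mask(T,c,rt));b=cen(mask(S,c,rs));print(c,a,b)
    if a and b: print("  tri",tri(a[:2],b[:2]))
# plate outline: grey darker than table
for c in("blue","red"):
    m=mask(T,c,rt);cn=max(cv2.findContours(m,0,2)[0],key=cv2.contourArea);print(c,cv2.boxPoints(cv2.minAreaRect(cn)).round(1).tolist())
ts=cv2.resize(T[185:310,155:375],None,fx=3.6,fy=3.6,interpolation=cv2.INTER_CUBIC)
cv2.imwrite("pics/c1.png",ts[:,:,::-1])
E
```

```text
yellow (np.float64(353.88235294117646), np.float64(221.11764705882354), 102) (np.float64(166.5344827586207), np.float64(172.6551724137931), 58)
  tri (array([ 0.57918472, -0.18818832,  0.11689968]), np.float64(1.2604953049204641))
blue (np.float64(238.99532710280374), np.float64(257.4766355140187), 214) (np.float64(267.94736842105266), np.float64(158.69736842105263), 76)
  tri (array([0.5102094 , 0.02865256, 0.10160931]), np.float64(3.0344092305274892))
green (np.float64(189.41176470588235), np.float64(242.35294117647058), 17) (np.float64(311.4), np.float64(195.46666666666667), 15)
  tri (array([0.54051995, 0.13402771, 0.01475317]), np.float64(0.05045811408101824))
red (np.float64(231.88387096774193), np.float64(270.9161290322581), 155) (np.float64(273.22222222222223), np.float64(154.05555555555554), 18)
  tri (array([0.48505423, 0.04192808, 0.0970322 ]), np.float64(3.106941686453529))
blue [[229.8000030517578, 235.6999969482422], [234.3000030517578, 234.3000030517578], [248.1999969482422, 279.29998779296875], [243.6999969482422, 280.70001220703125]]
red [[222.8000030517578, 268.3999938964844], [237.1999969482422, 263.6000061035156], [240.60000610351562, 273.79998779296875], [226.1999969482422, 278.6000061035156]]
```

View pics/c1.png

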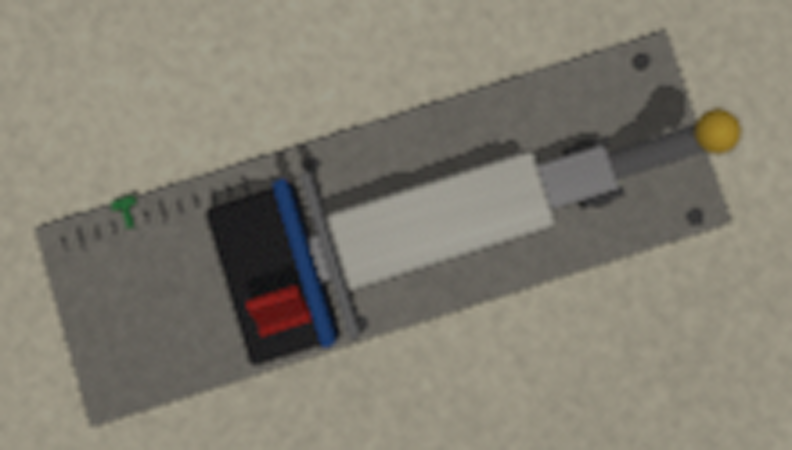

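```bash
cat >> h.py <<'E'
def save_rail(o,yaw): np.save("rail.npy",np.array([o[0],o[1],yaw]))
def rail():
    x,y,a=np.load("rail.npy");return np.array([x,y]),np.array([[np.cos(a),-np.sin(a)],[np.sin(a),np.cos(a)]])
def w2r(p): o,M=rail();return np.r_[M.T@(np.array(p[:2])-o),p[2]]*1e3
def r2w(p): o,M=rail();p=np.array(p)/1e3;return np.r_[M@p[:2]+o,p[2]]
E
python3 - <<'E'
from h import *
c=np.array([(665,28),(730,220),(93,425),(37,228)])/3.6+(155-.36,185-.36)
W=np.array([onz("top",u,.006)[:2] for u in c]);print(W.round(4))
rc=np.array([(68,-195),(-52,-195),(-52,195),(68,195)])/1e3
a=rc-rc.mean(0);b=W-W.mean(0);yaw=np.arctan2((a[:,0]*b[:,1]-a[:,1]*b[:,0]).sum(),(a*b).sum())
M=np.array([[np.cos(yaw),-np.sin(yaw)],[np.sin(yaw),np.cos(yaw)]]);o=W.mean(0)-M@rc.mean(0)
print("res mm",((W-(rc@M.T+o))*1e3).round(1).tolist(),"yaw",yaw,"o",o,"scale",np.linalg.norm(b)/np.linalg.norm(a))
save_rail(o,yaw)
print("knob",w2r(tri((353.9,221.1),(167.5,174.5))[0]),w2r(onz("top",(353.9,221.1),.112)))
print("blue",[w2r(onz("top",u,.112)).round(1).tolist() for u in [(232,235),(246,280)]])
print("mark",w2r(onz("top",(189.4,242.3),.010)),w2r(onz("top",np.array((130,225))/3.6+(154.64,184.64),.010)))
print("red",[w2r(onz("top",u,.105)).round(1).tolist() for u in [[222.8, 268.4], [237.2, 263.6], [240.6, 273.8], [226.2, 278.6]]])
for n,p in dict(can=(130,142),screen=(220,142)).items():print(n,onz("top",p,.0))
print("knob w",r2w((0,-180,112)),r2w((0,-70,112)),"handle grasp",r2w((32,42,85)))
ob=get_obs();print(R.from_rotvec(ob["orientation"]).as_matrix().round(3))
E
```

```text
[[ 0.6492 -0.1817]
 [ 0.5362 -0.2177]
 [ 0.417   0.1502]
 [ 0.5287  0.1862]]
res mm [[-1.0, 0.9], [0.2, 2.1], [1.6, -1.0], [-0.8, -2.0]] yaw 0.31457923699086154 o [ 0.52516873 -0.01820877] scale 0.9912960491077532
knob [  -0.95288235 -178.28291085  112.24778882] [  -1.04700968 -178.88086871  112.        ]
blue [[43.4, 47.5, 112.0], [-43.6, 47.3, 112.0]]
mark [ 62.16360802 140.60618942  10.        ] [ 51.66694826 140.75604221  10.        ]
red [[-10.4, 82.5, 105.0], [-10.1, 54.2, 105.0], [-29.9, 53.7, 105.0], [-30.2, 81.9, 105.0]]
can [0.75742829 0.27169867 0.        ]
screen [0.75908036 0.07575132 0.        ]
knob w [ 0.58086368 -0.18937556  0.112     ] [ 0.54682788 -0.08477363  0.112     ] handle grasp [0.54260289 0.03163148 0.085     ]
[[ 0.938  0.347 -0.001]
 [ 0.347 -0.938  0.001]
 [-0.    -0.002 -1.   ]]
```

```bash
cat >> h.py <<'E'
def go(p,z):
    "cm shift from the present TCP to rail (x,y) mm with TCP height z mm, and twist to align the jaws with rail y"
    ob=get_obs();d=(r2w((p[0],p[1],z))-ob["tcp_pos"])*100
    a=R.from_rotvec(ob["orientation"]).as_matrix()[:,1];yaw=np.load("rail.npy")[2]
    t=(yaw-np.pi/2-np.arctan2(a[1],a[0])+np.pi/2)%np.pi-np.pi/2
    print("shift cm",d.round(2),"twist",round(t,3));return d
def st():
    o=get_obs();o["orientation"];print("t",round(o["clock"],2),"tcp rail",w2r(o["tcp_pos"]).round(1),"F rail",np.r_[rail()[1].T@o["contact_force"][:2],o["contact_force"][2]].round(1),"w",round(o["grip_width"]*1e3,1))
E
python3 - <<'E'
from h import *
st();go((0,-228),168)
M=rail()[1];print("per cm rail x",M[:,0],"rail y",M[:,1])
E
```

```text
t 0.1 tcp rail [-466.6 -494.2  303.1] F rail [ 0.5 -0.3 -0.9] w 85.2
shift cm [ 36.13  39.75 -13.51] twist -0.04
per cm rail x [0.95092665 0.30941638] rail y [-0.30941638  0.95092665]
```

jog_arm([
  [[3, 3.3, -0.5], -0.01],
  [[3, 3.3, -0.5], -0.01],
  [[3, 3.3, -0.5], -0.01],
  [[3, 3.3, -1], -0.01],
  [[3, 3.3, -1], 0],
  [[3, 3.3, -1], 0],
  [[3, 3.3, -1], 0],
  [[3, 3.3, -1], 0],
  [[3, 3.3, -1], 0],
  [[3, 3.3, -1], 0],
  [[3, 3.3, -1], 0],
  [[3, 3.3, -1], 0],
], hand=0, grip_force=20)

```text
clock: 1.3
tcp_pos: [0.5953, -0.2355, 0.1981]
orientation: [-3.103, -0.492, 0.001]
contact_force: [-0.4, 0.1, 0.1]
grip_width: 0.0002
```

jog_arm([
  [[0, 0, -1.5], 0],
  [[0, 0, -1.5], 0],
  [[0, 0, 0], 0],
  [[0, 0, 0], 0],
])

```text
clock: 1.7
tcp_pos: [0.5932, -0.2387, 0.1685]
orientation: [3.103, 0.488, -0.003]
contact_force: [0.4, -0.4, 0.4]
grip_width: -0.0004
```

Run:
```python
from h import *
st();go((0,-228),168);go((0,-103),168)
```

```text
t 1.7 tcp rail [  -3.5 -230.7  168.5] F rail [ 0.2 -0.4  0.4] w -0.4
shift cm [ 0.25  0.37 -0.05] twist 0.002
shift cm [-3.62 12.25 -0.05] twist 0.002
```

jog_arm([
  [[0.1, 1.2, 0], 0],
  [[-0.3, 1, 0], 0],
  [[-0.3, 1, 0], 0],
  [[-0.3, 1, 0], 0],
  [[-0.3, 1, 0], 0],
  [[-0.3, 1, 0], 0],
  [[-0.35, 1, 0], 0],
  [[-0.35, 1, 0], 0],
  [[-0.35, 1, 0], 0],
  [[-0.35, 1, 0], 0],
])

```text
clock: 2.7
tcp_pos: [0.5666, -0.1344, 0.1687]
orientation: [3.102, 0.492, 0.002]
contact_force: [4.2, -6.2, -3.6]
grip_width: 0.0001
```

Run:
```python
from h import *
st();go((0,-103),168)
```

```text
t 2.7 tcp rail [   3.4 -123.3  168.7] F rail [ 2.1 -7.2 -3.6] w 0.1
shift cm [-0.95  1.83 -0.07] twist -0.0
```

jog_arm([
  [[-0.25, 0.5, 0], 0],
  [[-0.25, 0.5, 0], 0],
  [[-0.2, 0.5, 0], 0],
  [[-0.1, 0.3, 0], 0],
  [[0, 0, 0], 0],
])

```text
clock: 3.2
tcp_pos: [0.5579, -0.1177, 0.1683]
orientation: [3.101, 0.491, -0.001]
contact_force: [3.6, -7.6, -0.3]
grip_width: -0.0002
```

Run:
```python
from h import *
st();f=grab_frame("scene");cv2.imwrite("pics/k1.png",cv2.resize(f[130:240,150:350],None,fx=4,fy=4)[:,:,::-1])
st()
```

```text
t 3.2 tcp rail [   0.3 -104.7  168.3] F rail [ 1.1 -8.4 -0.3] w -0.2
t 3.25 tcp rail [   0.3 -104.8  168.4] F rail [ 0.3 -8.3 -0.9] w 0.2
```

View pics/k1.png

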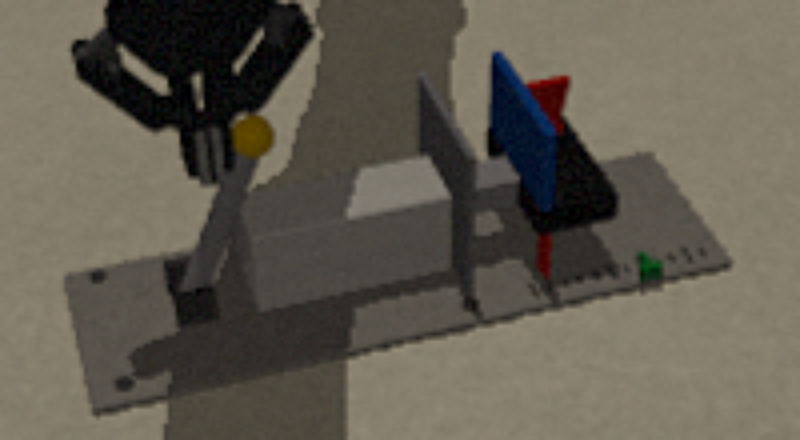

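The kick lever leans past vertical, with the knob at crop (252,136), and the leg has popped part way: handle at (525,130), with a gap to the end plate. Force is still only 8 N, so I keep pushing toward the stop.

jog_arm([
  [[-0.15, 0.5, 0], 0],
  [[-0.15, 0.5, 0], 0],
  [[0, 0, 0], 0],
])

```text
clock: 3.55
tcp_pos: [0.5548, -0.1086, 0.1684]
orientation: [3.101, 0.49, -0.002]
contact_force: [2.7, -8.4, -0.7]
grip_width: -0.0001
```

jog_arm([
  [[-0.1, 0.3, 0], 0],
  [[-0.1, 0.3, 0], 0],
  [[0, 0, 0], 0],
])

```text
clock: 3.85
tcp_pos: [0.554, -0.1073, 0.1685]
orientation: [3.096, 0.484, 0.003]
contact_force: [8.9, -20.6, -7.8]
grip_width: -0.0001
```

The force jumped to 22 N with almost no motion, so the lever is at its stop. I'll back off and lift.

jog_arm([
  [[0.3, -1, 0], 0],
  [[0.5, -1.5, 0], 0],
  [[0.5, -1.5, 0], 0],
  [[0.5, -1.5, 0], 0],
  [[0.5, -1.5, 0], 0],
  [[0.5, -1.5, 0], 0],
  [[0.6, -2, 0], 0],
  [[0.6, -2, 0], 0],
  [[0.6, -2, 0], 0],
  [[0, 0, 3], 0],
  [[0, 0, 4], 0],
  [[0, 0, 4], 0],
], hand=5)

```text
clock: 5.05
tcp_pos: [0.5991, -0.2456, 0.2789]
orientation: [-3.1, -0.493, 0.004]
contact_force: [0.6, -0.3, -0.0]
grip_width: 0.0502
```

Run:
```python
from h import *
st()
F={n:grab_frame(n) for n in("top","scene")}
for n,f in F.items(): cv2.imwrite(f"pics/{n}1.png",f[:,:,::-1])
rt=(155,180,375,310);rs=(150,140,345,235)
for c in COL:
    a=cen(mask(F["top"],c,rt));b=cen(mask(F["scene"],c,rs));print(c,np.round(a,1) if a else 0,np.round(b,1) if b else 0)
m=mask(F["top"],"blue",rt);cn=max(cv2.findContours(m,0,2)[0],key=cv2.contourArea);bp=cv2.boxPoints(cv2.minAreaRect(cn))
print("blue rail",[w2r(onz("top",u,.112)).round(1).tolist() for u in bp])
a=cen(mask(F["top"],"yellow",rt));b=cen(mask(F["scene"],"yellow",rs))
if a:print("knob",w2r(onz("top",a[:2],.112)))
go((32,90),200)
```

```text
t 5.05 tcp rail [-1.000e-01 -2.391e+02  2.789e+02] F rail [ 0.5 -0.4 -0. ] w 50.2
yellow [354.2 221.   91. ] [166. 174.  20.]
blue [219.2 263.2 236. ] [284.8 159.2 103. ]
green [189.5 242.5  19. ] [311.6 196.2  20. ]
red [212.3 277.  153. ] [288.5 160.5  22. ]
blue rail [[43.6, 90.4, 112.0], [43.4, 79.8, 112.0], [-43.4, 80.5, 112.0], [-43.2, 90.9, 112.0]]
knob [  -1.07078461 -179.51087005  112.        ]
shift cm [-7.44 32.38 -8.48] twist -0.001
```

Knob is back at rail y −179.5 and the handle is at y≈85.5, so the leg has popped about 40 mm. Next is the handle.

jog_arm([
  [[-0.62, 2.7, -0.6], 0],
  [[-0.62, 2.7, -0.6], 0],
  [[-0.62, 2.7, -0.6], 0],
  [[-0.62, 2.7, -0.6], 0],
  [[-0.62, 2.7, -0.6], 0],
  [[-0.62, 2.7, -0.6], 0],
  [[-0.62, 2.7, -0.6], 0],
  [[-0.62, 2.7, -0.6], 0],
  [[-0.62, 2.7, -0.6], 0],
  [[-0.62, 2.7, -0.6], 0],
  [[-0.62, 2.7, -0.6], 0],
  [[-0.6, 2.6, -0.6], 0],
])

```text
clock: 6.35
tcp_pos: [0.5245, 0.0785, 0.206]
orientation: [-3.102, -0.494, 0.003]
contact_force: [-0.3, 0.3, -0.9]
grip_width: 0.05
```

jog_arm([
  [[0, 0, 0], 0],
  [[0, 0, 0], 0],
])

```text
clock: 6.55
tcp_pos: [0.5249, 0.0775, 0.2063]
orientation: [-3.102, -0.495, 0.003]
contact_force: [1.4, -0.2, -0.8]
grip_width: 0.0501
```

Run:
```python
from h import *
st();go((32,86),148)
c=get_calibration("wrist");f=grab_frame("wrist");cv2.imwrite("pics/w1.png",f[:,:,::-1])
print(c["xyz"],c["intrinsics"][0],w2r(c["xyz"]))
```

```text
t 6.55 tcp rail [ 29.4  91.1 206.3] F rail [ 1.3 -0.6 -0.8] w 50.1
shift cm [ 0.41 -0.41 -5.83] twist -0.002
[0.58803152 0.09975976 0.27700654] [297.31863964   0.         255.25979714] [ 96.27929982  92.72863476 277.00653891]
```

View pics/w1.png

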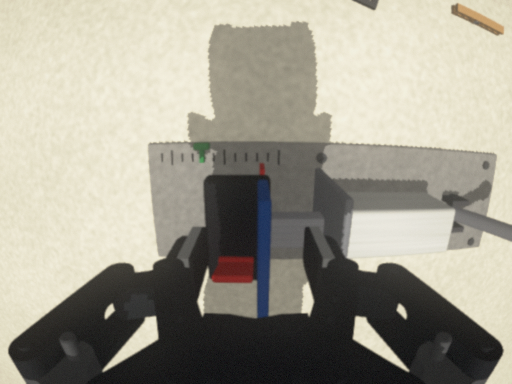

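The wrist view shows the blue handle at column 264 between the open fingers, the red pointer foot at (262,169) and the green marker stem at (203,158). The cam is at (233,268), clear of the fingers. Descend and pinch.

jog_arm([
  [[0.2, -0.2, -1], 0],
  [[0.2, -0.2, -1], 0],
  [[0, 0, -1.3], 0],
  [[0, 0, -1.3], 0],
  [[0, 0, -1.2], 0],
  [[0, 0, 0], 0],
])

```text
clock: 7.2
tcp_pos: [0.528, 0.0728, 0.1467]
orientation: [3.103, 0.493, -0.006]
contact_force: [-0.4, -1.2, 0.2]
grip_width: 0.0498
```

jog_arm([
  [[0, 0, 0], 0],
  [[0, 0, 0], 0],
  [[0, 0, 0], 0],
  [[0, 0, 0], 0],
  [[0, 0, 0], 0],
  [[0, 0, 0], 0],
], hand=0, grip_force=40)

```text
clock: 7.8
tcp_pos: [0.5297, 0.0731, 0.1495]
orientation: [-3.103, -0.492, -0.002]
contact_force: [-0.8, -0.1, 5.8]
grip_width: 0.0075
```

```bash
cat >> h.py <<'E'
def wray(uv,c,z):
    K=c["intrinsics"];v=(np.array(uv[:2],float)-K[:2,2])/K[0,0];r=np.linalg.norm(v)
    d=np.r_[v/r*np.sin(r),np.cos(r)] if r>0 else np.array([0,0,1.])
    d=R.from_rotvec(c["orientation"]).apply(d);p=np.array(c["xyz"]);return p+d*(z-p[2])/d[2]
def gap(name):
    c=get_calibration("wrist");f=grab_frame("wrist");cv2.imwrite(f"pics/{name}.png",f[:,:,::-1])
    hsv=cv2.cvtColor(f,cv2.COLOR_RGB2HSV);out={}
    for k,(lo,hi) in dict(green=((45,100,30),(85,255,255)),red=((0,150,50),(8,255,255))).items():
        m=cv2.inRange(hsv,lo,hi);ys,xs=np.nonzero(m)
        P=np.array([w2r(wray(u,c,.010)) for u in zip(xs,ys)]) if len(xs) else np.zeros((0,3))
        sel=(P[:,0]>36)&(P[:,0]<75)&(P[:,1]>40)&(P[:,1]<200) if len(P) else []
        P=P[sel];out[k]=P
        print(k,len(P))
        if len(P):
            for xb in range(36,76,4):
                q=P[(P[:,0]>=xb)&(P[:,0]<xb+4)]
                if len(q):print("  x",xb,"n",len(q),"y",q[:,1].min().round(1),q[:,1].mean().round(1),q[:,1].max().round(1))
    return f
E
python3 - <<'E'
from h import *
st();gap("w2");go((32,140),148)
E
```

```text
t 7.8 tcp rail [ 32.6  85.5 149.5] F rail [-0.8  0.1  5.8] w 7.5
green 15
  x 48 n 15 y 141.5 143.2 144.7
red 61
  x 36 n 22 y 85.9 87.2 88.9
  x 40 n 20 y 85.9 87.0 88.1
  x 44 n 19 y 85.9 87.1 88.1
shift cm [-1.74  5.17 -0.15] twist -0.0
```

jog_arm([
  [[-0.1, 0.3, 0], 0],
  [[-0.16, 0.5, 0], 0],
  [[-0.16, 0.5, 0], 0],
  [[-0.16, 0.5, 0], 0],
  [[-0.16, 0.5, 0], 0],
  [[-0.16, 0.5, 0], 0],
  [[-0.16, 0.5, 0], 0],
  [[-0.16, 0.5, 0], 0],
  [[-0.16, 0.5, 0], 0],
  [[-0.16, 0.5, 0], 0],
  [[-0.1, 0.25, 0], 0],
  [[0, 0, 0], 0],
])

```text
clock: 9.05
tcp_pos: [0.5142, 0.1212, 0.1495]
orientation: [3.101, 0.489, 0.003]
contact_force: [3.2, -6.0, 5.0]
grip_width: 0.0074
```

Run:
```python
from h import *
st();f=gap("w3")
cv2.imwrite("pics/w3c.png",cv2.resize(f[120:220,160:310],None,fx=5,fy=5,interpolation=cv2.INTER_CUBIC)[:,:,::-1])
```

```text
t 9.05 tcp rail [ 32.7 135.9 149.5] F rail [ 1.2 -6.6  5. ] w 7.4
green 132
  x 48 n 14 y 141.1 142.1 143.2
  x 52 n 18 y 141.0 142.2 143.2
  x 56 n 18 y 141.0 142.3 143.2
  x 60 n 49 y 136.0 141.9 148.2
  x 64 n 33 y 136.0 141.1 147.4
red 60
  x 36 n 25 y 136.0 137.4 138.9
  x 40 n 20 y 136.0 137.2 138.9
  x 44 n 15 y 136.7 137.4 138.2
```

View pics/w3c.png

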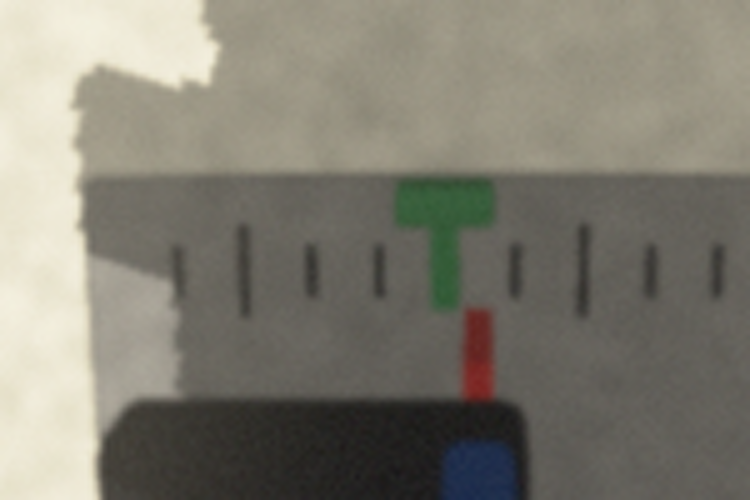

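The crop shows the pointer, column 479, is 33 crop px (about 4.9 mm) short of the marker stem at column 446.

jog_arm([
  [[-0.08, 0.25, 0], 0],
  [[-0.07, 0.23, 0], 0],
  [[0, 0, 0], 0],
  [[0, 0, 0], 0],
], grip_force=30)

```text
clock: 9.5
tcp_pos: [0.5128, 0.1255, 0.1495]
orientation: [3.1, 0.488, 0.003]
contact_force: [2.8, -8.8, 5.6]
grip_width: 0.0075
```

Run:
```python
from h import *
st();gap("w4")
```

```text
t 9.5 tcp rail [ 32.7 140.5 149.5] F rail [-0.1 -9.3  5.6] w 7.5
green 133
  x 48 n 11 y 141.2 142.0 142.7
  x 52 n 15 y 141.2 142.0 142.7
  x 56 n 17 y 141.2 142.0 142.7
  x 60 n 52 y 136.2 141.8 147.7
  x 64 n 38 y 136.2 141.6 146.9
red 59
  x 36 n 25 y 140.5 142.0 143.5
  x 40 n 19 y 140.5 141.7 142.7
  x 44 n 15 y 141.2 142.0 142.7
```

Pointer (141.9) and marker (142.0) now agree. Next I slide to rail −x to close the cam.

jog_arm([
  [[-0.38, -0.12, 0], 0],
  [[-0.38, -0.12, 0], 0],
  [[-0.38, -0.12, 0], 0],
  [[-0.38, -0.12, 0], 0],
  [[-0.38, -0.12, 0], 0],
  [[-0.38, -0.12, 0], 0],
  [[0, 0, 0], 0],
], grip_force=25)

```text
clock: 10.25
tcp_pos: [0.5024, 0.123, 0.153]
orientation: [-3.098, -0.488, -0.049]
contact_force: [37.3, 1.9, -17.8]
grip_width: 0.0075
```

Run:
```python
from h import *
st();gap("w5")
```

```text
t 10.25 tcp rail [ 22.1 141.4 153. ] F rail [ 36.   -9.7 -17.8] w 7.5
green 119
  x 48 n 7 y 141.7 142.5 143.2
  x 52 n 15 y 141.0 142.2 143.2
  x 56 n 15 y 141.0 141.9 143.2
  x 60 n 48 y 136.6 141.9 147.6
  x 64 n 34 y 136.6 141.5 146.8
red 55
  x 36 n 13 y 141.7 143.0 144.7
  x 40 n 25 y 141.7 142.9 144.7
  x 44 n 17 y 141.7 142.9 144.0
```

Friction at 25 N grip is high (36 N of drag and some lag), so I drop to the 20 N minimum and continue.

jog_arm([
  [[0, 0, 0], 0],
  [[0, 0, 0], 0],
  [[0, 0, 0], 0],
  [[-0.28, -0.09, 0], 0],
  [[-0.28, -0.09, 0], 0],
  [[-0.28, -0.09, 0], 0],
  [[0, 0, 0], 0],
], grip_force=20)

```text
clock: 11.0
tcp_pos: [0.4962, 0.1213, 0.1543]
orientation: [-3.097, -0.488, -0.057]
contact_force: [40.4, 3.3, -11.7]
grip_width: 0.0075
```

Run:
```python
from h import *
st();gap("w6");print(get_obs()["orientation"],get_obs()["moment"])
```

```text
t 11.0 tcp rail [ 15.6 141.6 154.3] F rail [ 39.5  -9.3 -11.7] w 7.5
green 112
  x 48 n 6 y 141.3 142.1 142.8
  x 52 n 18 y 141.3 142.1 142.8
  x 56 n 13 y 141.3 142.0 142.8
  x 60 n 43 y 136.2 141.4 147.9
  x 64 n 32 y 136.2 141.6 147.2
red 44
  x 36 n 5 y 142.1 143.4 144.3
  x 40 n 24 y 142.1 143.2 144.3
  x 44 n 15 y 142.1 143.2 144.3
[-3.097132   -0.4882804  -0.05707384] [ 0.56067816 -8.02272517 -0.08915611]
```

jog_arm([
  [[-0.28, -0.11, -0.1], 0],
  [[-0.28, -0.11, -0.1], 0],
  [[-0.28, -0.11, -0.1], 0],
  [[-0.28, -0.1, -0.1], 0],
  [[-0.28, -0.1, 0], 0],
  [[-0.28, -0.1, 0], 0],
  [[0, 0, 0], 0],
])

```text
clock: 11.75
tcp_pos: [0.4846, 0.1176, 0.1539]
orientation: [-3.093, -0.488, -0.077]
contact_force: [44.1, 5.1, 5.5]
grip_width: 0.0074
```

Run:
```python
from h import *
st();gap("w7");f=grab_frame("scene");cv2.imwrite("pics/s7.png",cv2.resize(f[110:230,200:360],None,fx=5,fy=5,interpolation=cv2.INTER_CUBIC)[:,:,::-1])
```

```text
t 11.75 tcp rail [  3.4 141.7 153.9] F rail [43.5 -8.8  5.5] w 7.4
green 117
  x 48 n 8 y 140.9 142.2 143.1
  x 52 n 19 y 140.9 142.2 143.1
  x 56 n 15 y 140.9 142.2 143.1
  x 60 n 35 y 136.5 141.8 147.4
  x 64 n 40 y 135.8 141.3 147.4
red 41
  x 40 n 19 y 141.6 143.2 144.6
  x 44 n 22 y 141.6 143.3 144.6
```

View pics/s7.png

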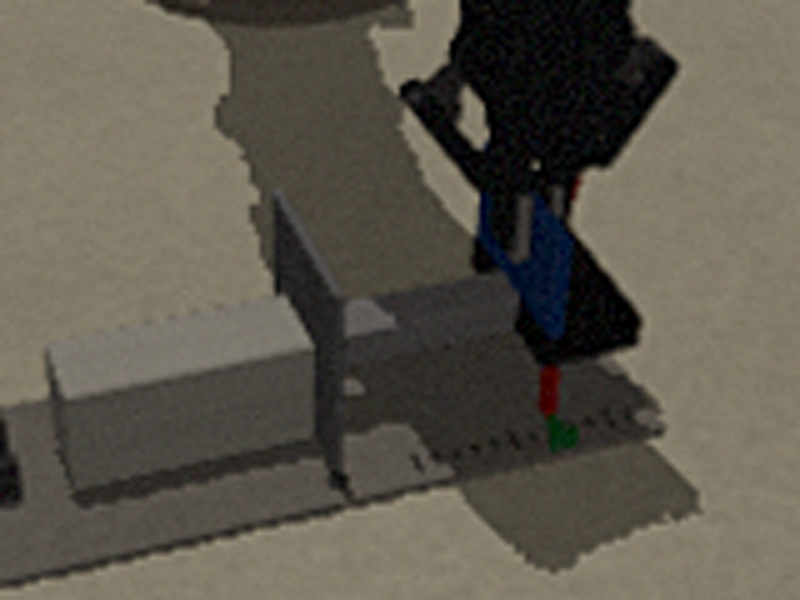

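Picture shows the hand part-way along the handle with the pointer next to the marker and the cam paddle not yet reached. Pinch and slide both work, so I continue, trimming y slightly.

jog_arm([
  [[-0.28, -0.12, -0.05], 0],
  [[-0.28, -0.12, -0.05], 0],
  [[-0.28, -0.12, -0.05], 0],
  [[-0.28, -0.12, -0.05], 0],
  [[-0.28, -0.12, 0], 0],
  [[-0.28, -0.12, 0], 0],
  [[-0.28, -0.09, 0], 0],
  [[0, 0, 0], 0],
])

```text
clock: 12.65
tcp_pos: [0.4649, 0.1111, 0.1517]
orientation: [-3.091, -0.49, -0.077]
contact_force: [43.9, 10.0, 6.3]
grip_width: 0.0072
```

Run:
```python
from h import *
st();gap("w8");print(get_obs()["orientation"])
```

```text
t 12.65 tcp rail [-17.3 141.6 151.7] F rail [44.9 -4.1  6.3] w 7.2
green 75
  x 48 n 6 y 141.1 142.2 143.3
  x 52 n 21 y 141.1 142.0 143.3
  x 56 n 15 y 141.1 141.9 143.3
  x 60 n 11 y 136.8 141.4 145.4
  x 64 n 22 y 136.1 141.5 146.9
red 23
  x 44 n 20 y 141.8 143.3 144.7
  x 48 n 3 y 142.5 143.3 144.0
[-3.09156893 -0.48965291 -0.07710976]
```

jog_arm([
  [[-0.18, -0.1, -0.05], 0],
  [[-0.18, -0.1, -0.05], 0],
  [[-0.18, -0.09, 0], 0],
  [[-0.18, -0.09, 0], 0],
  [[0, 0, 0], 0],
])

```text
clock: 13.2
tcp_pos: [0.4599, 0.1087, 0.1514]
orientation: [-3.089, -0.49, -0.085]
contact_force: [47.1, 12.3, 4.6]
grip_width: 0.0074
```

Run:
```python
from h import *
st();gap("w9");
for n in("top","scene"):
    f=grab_frame(n);cv2.imwrite(f"pics/{n}9.png",f[:,:,::-1])
    m=mask(f,"red",(155,180,375,310) if n=="top" else (200,110,345,235));ys,xs=np.nonzero(m);print(n,len(xs),xs.min(),xs.max(),ys.min(),ys.max())
t=cv2.imread("pics/top9.png")[215:315,160:260];s=cv2.imread("pics/scene9.png")[120:220,240:340]
cv2.imwrite("pics/c9.png",cv2.resize(np.hstack([t,s]),None,fx=4,fy=4,interpolation=cv2.INTER_CUBIC))
```

```text
t 13.2 tcp rail [-22.8 140.9 151.4] F rail [48.6 -2.8  4.6] w 7.4
green 30
  x 48 n 2 y 142.0 142.4 142.7
  x 52 n 14 y 141.3 142.0 142.7
  x 56 n 13 y 141.3 142.1 142.7
  x 64 n 1 y 137.7 137.7 137.7
red 0Traceback (most recent call last):
  File "<stdin>", line 5, in <module>
    return umr_minimum(a, axis, None, out, keepdims, initial, where)
ValueError: zero-size array to reduction operation minimum which has no identity
```

View pics/w9.png

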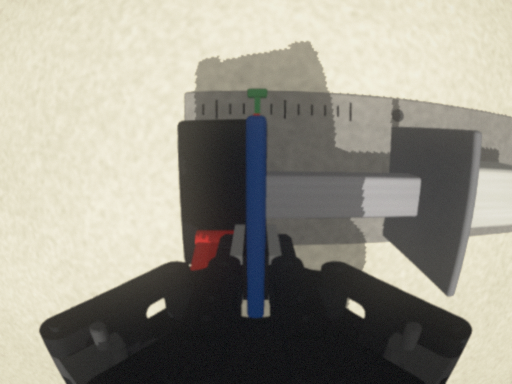

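The wrist view shows the handle in the pinch (column 256) with the marker at (257,98) above it. The red paddle runs from (196,232) at its root to (191,268) at its free edge, leaning to −x. I compare its edge with projections at several cam angles.

```bash
cat >> h.py <<'E'
def wproj(p,c):
    v=R.from_rotvec(c["orientation"]).inv().apply(np.array(p)-c["xyz"]);th=np.arctan2(np.hypot(*v[:2]),v[2]);K=c["intrinsics"]
    return (K[:2,2]+K[0,0]*th*v[:2]/np.hypot(*v[:2])).round(1)
def camproj(yh):
    c=get_calibration("wrist")
    for a in(0,.35,.6,.75,.85,.95):
        l=a-.35;o=[wproj(r2w((-25-r*np.sin(l)+s*3*np.cos(l),yh+35,62+r*np.cos(l)+s*3*np.sin(l))),c) for r,s in((8,1),(46,1),(46,-1))]
        print(a,*o)
E
python3 - <<'E'
from h import *
camproj(141.3)
c=get_calibration("wrist");print("pointer",wproj(r2w((43,141.3,10)),c),"mark",wproj(r2w((50,142.1,10)),c))
f=cv2.imread("pics/w9.png");m=cv2.inRange(cv2.cvtColor(f,cv2.COLOR_BGR2HSV),(0,150,40),(8,255,255))
cn=max(cv2.findContours(m,0,2)[0],key=cv2.contourArea);print(cv2.approxPolyDP(cn,2,True)[:,0].tolist())
t=cv2.imread("pics/top9.png")[215:315,160:260]
s=grab_frame("scene")[120:220,240:340][:,:,::-1]
cv2.imwrite("pics/c9.png",cv2.resize(np.hstack([t,s]),None,fx=4,fy=4,interpolation=cv2.INTER_CUBIC))
st()
E
```

```text
0 [196.8 233.7] [180.  234.2] [179.9 247.6]
0.35 [196.6 238.8] [180.9 269.2] [182.2 280.6]
0.6 [196.6 242.5] [183.6 289.9] [185.5 298.4]
0.75 [196.8 244.6] [185.8 299.6] [187.9 306.1]
0.85 [196.9 245.9] [187.4 304.8] [189.6 310. ]
0.95 [197.  247.1] [189.1 309. ] [191.3 312.9]
pointer [257.9 122.9] mark [256.8 113.2]
[[232, 231], [198, 232], [195, 236], [197, 247], [191, 269], [205, 267], [214, 256], [219, 238]]
t 13.35 tcp rail [-22.8 140.9 151.4] F rail [48.9 -3.2  4.3] w 7.5
```

View pics/c9.png

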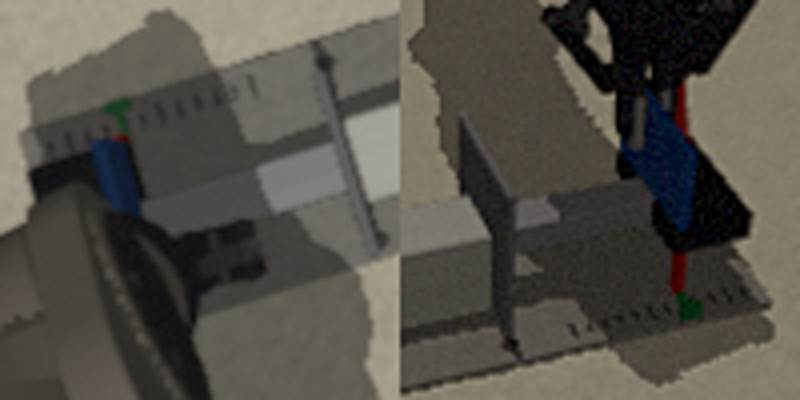

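Paddle estimate is about 0.6–0.75 rad, not yet fully closed, and its free end is hidden by the linkage. I push on until it stalls at the stop.

jog_arm([
  [[-0.19, -0.07, -0.05], 0],
  [[-0.19, -0.07, 0], 0],
  [[-0.19, -0.07, 0], 0],
  [[-0.19, -0.07, 0], 0],
  [[0, 0, 0], 0],
])

```text
clock: 13.85
tcp_pos: [0.4539, 0.1066, 0.1509]
orientation: [-3.088, -0.49, -0.091]
contact_force: [54.1, 13.5, -3.1]
grip_width: 0.0077
```

```bash
cat >> h.py <<'E'
def topgap():
    f=grab_frame("top");h=cv2.cvtColor(f,cv2.COLOR_RGB2HSV)
    for k,lo,hi in(("green",(45,90,25),(85,255,255)),("red",(0,120,30),(10,255,255))):
        m=cv2.inRange(h,lo,hi);ys,xs=np.nonzero(m);P=np.array([w2r(onz("top",u,.010)) for u in zip(xs,ys)])
        s=(P[:,0]>36)&(P[:,0]<75)&(abs(P[:,1]-142)<25);P=P[s]
        q=P[P[:,0]<58];w=f[ys,xs].max(1)[s][P[:,0]<58] if len(P) else []
        print("top",k,len(q),q.mean(0).round(1) if len(q) else 0)
    return f
E
python3 - <<'E'
from h import *
st();f=topgap();print(get_obs()["orientation"])
E
```

```text
t 13.85 tcp rail [-29.1 140.8 150.9] F rail [55.6 -3.9 -3.1] w 7.7
top green 5 [ 54.4 140.3  10. ]
top red 2 [ 48.1 142.3  10. ]
[-3.08813965 -0.49021264 -0.09074567]
```

jog_arm([
  [[-0.18, -0.06, 0], 0],
  [[-0.18, -0.06, 0], 0],
  [[-0.18, -0.06, 0], 0],
  [[0, 0, 0], 0],
])

```text
clock: 14.3
tcp_pos: [0.452, 0.1059, 0.1513]
orientation: [-3.086, -0.489, -0.103]
contact_force: [65.6, 15.1, -20.0]
grip_width: 0.0073
```

Run:
```python
from h import *
st();f=gap("w10");camproj(141.8)
m=cv2.inRange(cv2.cvtColor(f,cv2.COLOR_RGB2HSV),(0,150,40),(8,255,255))
cn=max(cv2.findContours(m,0,2)[0],key=cv2.contourArea);print(cv2.approxPolyDP(cn,2,True)[:,0].tolist())
s=grab_frame("scene")[110:220,240:340];t=grab_frame("top")[215:325,160:260]
a=cv2.resize(np.hstack([s,t]),None,fx=4,fy=4,interpolation=cv2.INTER_CUBIC)
b=f[215:325,170:270];b=cv2.resize(b,None,fx=4,fy=4,interpolation=cv2.INTER_CUBIC)
b=np.hstack([b[:,:],a[:,:400]]);b=cv2.convertScaleAbs(b,alpha=1.8);cv2.imwrite("pics/c10.png",b[:,:,::-1])
cv2.imwrite("pics/t10.png",a[:,:,::-1])
```

```text
t 14.3 tcp rail [-31.2 140.6 151.3] F rail [ 67.   -5.9 -20. ] w 7.3
green 1
  x 56 n 1 y 142.0 142.0 142.0
red 0
0 [195.  221.3] [177.4 217.3] [177.1 230.9]
0.35 [194.8 226.5] [177.9 253.3] [179.1 265.4]
0.6 [194.8 230.2] [180.6 275.4] [182.5 284.7]
0.75 [194.9 232.4] [182.8 286. ] [185.  293.3]
0.85 [195.  233.7] [184.4 291.7] [186.7 297.7]
0.95 [195.2 235. ] [186.2 296.5] [188.5 301.1]
[[243, 220], [197, 220], [191, 269], [204, 268], [215, 255], [220, 236], [232, 233], [234, 224], [243, 223]]
```

View pics/c10.png

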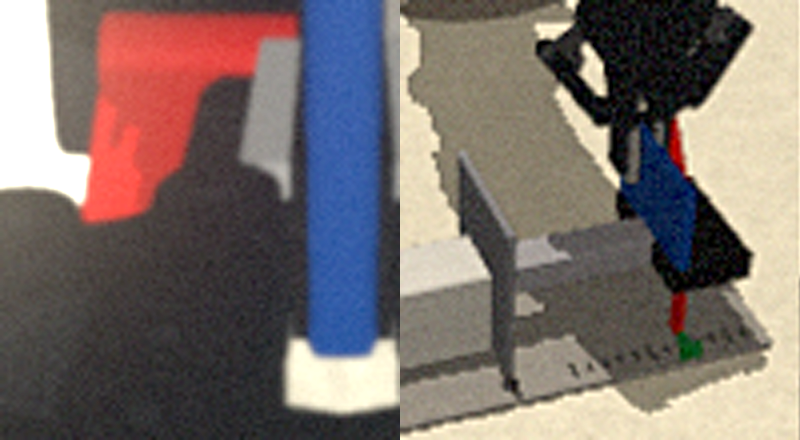

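The cam's visible edge slope (−0.12) matches the closed prediction (−0.15 at 0.95 rad, −0.18 at 0.85). Force also stalled upward to 67 N, so the cam is at its stop. I unload most of the sideways strain, keeping the pinch.

jog_arm([
  [[0.2, 0.065, 0], 0],
  [[0.2, 0.065, 0], 0],
  [[0.2, 0.065, 0], 0],
  [[0.2, 0.065, 0], 0],
  [[0.2, 0.065, 0], 0],
  [[0.2, 0.065, 0], 0],
  [[0, 0, 0], 0],
  [[0, 0, 0], 0],
], grip_force=30)

```text
clock: 15.25
tcp_pos: [0.4539, 0.1058, 0.1507]
orientation: [-3.094, -0.489, -0.067]
contact_force: [25.6, 4.2, 34.2]
grip_width: 0.0075
```

Run:
```python
from h import *
st();topgap();gap("w11");print(get_obs()["orientation"])
f=grab_frame("scene");g=cv2.cvtColor(f,cv2.COLOR_RGB2HSV)
for k,lo,hi in(("green",(45,90,25),(85,255,255)),("red",(0,120,30),(10,255,255))):
    m=cv2.inRange(g,lo,hi);ys,xs=np.nonzero(m)
    for y in range(175,206):
        q=xs[(ys==y)&(xs>290)&(xs<330)]
        if len(q): print(k,y,q.min(),q.max(),w2r(onz("scene",((q.min()+q.max())/2,y),.010)).round(1)[:2])
a=cv2.resize(f[170:215,280:345],None,fx=6,fy=6,interpolation=cv2.INTER_CUBIC);t=cv2.resize(grab_frame("top")[230:275,165:230],None,fx=6,fy=6,interpolation=cv2.INTER_CUBIC)
cv2.imwrite("pics/p11.png",cv2.convertScaleAbs(np.hstack([a,t]),alpha=1.8)[:,:,::-1])
```

```text
t 15.25 tcp rail [-29.4 140.  150.7] F rail [25.7 -3.9 34.2] w 7.5
top green 5 [ 54.4 140.3  10. ]
top red 4 [ 48.8 141.1  10. ]
green 21
  x 52 n 6 y 141.4 142.1 142.8
  x 56 n 11 y 141.4 142.0 142.8
  x 60 n 3 y 140.7 142.1 142.8
  x 64 n 1 y 136.4 136.4 136.4
red 0
[-3.09383751 -0.4888058  -0.06755109]
green 193 310 310 [ 47.4 143.5]
green 194 310 311 [ 51.2 143. ]
green 195 309 314 [ 55.3 143.7]
green 196 310 315 [ 59.5 144.4]
green 197 310 315 [ 62.8 142.9]
green 198 310 315 [ 66.1 141.3]
green 199 310 315 [ 69.4 139.8]
red 183 308 309 [ 10.9 156.2]
red 184 307 311 [ 15.  155.7]
red 185 309 311 [ 19.4 156.4]
red 186 307 310 [ 21.7 151.2]
red 187 307 310 [ 25.3 149.6]
red 188 308 310 [ 29.2 149.2]
red 189 307 310 [ 32.4 146.4]
red 190 307 310 [ 35.9 144.8]
red 191 307 310 [ 39.3 143.2]
red 192 307 309 [ 42.4 140.5]
red 193 308 308 [ 45.8 138.9]
```

View pics/p11.png

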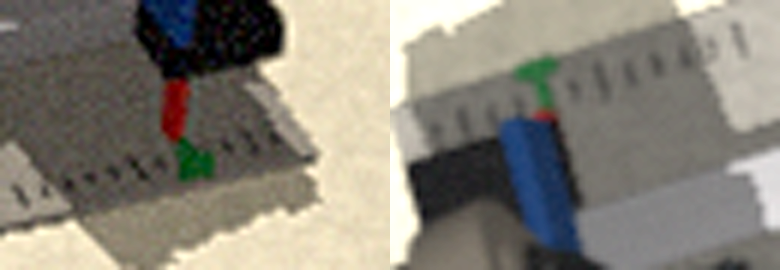

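The views show the pointer next to the marker stem within about 1 px in both cameras. I quantify this by comparing with earlier frames where pointer and marker were both measured.

Run:
```python
from h import *
ob=get_obs();c=get_calibration("wrist")
Rt=R.from_rotvec(ob["orientation"]);Rc=R.from_rotvec(c["orientation"])
rel=Rt.inv()*Rc;off=Rt.inv().apply(np.array(c["xyz"])-ob["tcp_pos"])
def cal(p,o):
    r=R.from_rotvec(o);return dict(intrinsics=c["intrinsics"],xyz=np.array(p)+r.apply(off),orientation=(r*rel).as_rotvec())
for n,k in(("w4",cal([.5128,.1255,.1495],[3.1,.488,.003])),("w7",cal([.4846,.1176,.1539],[-3.093,-.488,-.077])),("w11",c)):
    f=cv2.imread(f"pics/{n}.png");h=cv2.cvtColor(f,cv2.COLOR_BGR2HSV);m=cv2.inRange(h,(105,130,40),(125,255,255));ys,xs=np.nonzero(m)
    P=np.array([w2r(wray(u,k,.112)) for u in zip(xs,ys)])
    print(n,[(lo,P[(P[:,0]>lo)&(P[:,0]<lo+10),1].mean().round(2) if ((P[:,0]>lo)&(P[:,0]<lo+10)).any() else None) for lo in(-10,0,10,20,30)])
    g=cv2.inRange(h,(45,100,30),(85,255,255));ys,xs=np.nonzero(g);P=np.array([w2r(wray(u,k,.010)) for u in zip(xs,ys)]);P=P[(P[:,0]>48)&(P[:,0]<60)];print("  mark",P[:,1].mean().round(2))
s7=cv2.resize(cv2.imread("pics/s7.png"),(160,120),interpolation=cv2.INTER_AREA).astype(float)
now=grab_frame("scene")[110:230,200:360,::-1].astype(float)
for n,f in(("s7",s7),("now",now)):
    q=[]
    for ch,(r0,r1) in((2,(75,82)),(1,(85,89))):
        oth=[i for i in range(3) if i!=ch];w=np.clip(f[r0:r1,95:125,ch]-f[r0:r1,95:125][:,:,oth].max(2)-8,0,None)
        q.append((w*np.arange(95,125)).sum()/w.sum())
    print(n,"pointer,marker col",np.round(q,2))
st()
```

```text
w4 [(-10, None), (0, np.float64(142.11)), (10, np.float64(142.12)), (20, np.float64(141.89)), (30, np.float64(141.87))]
  mark 141.92
w7 [(-10, np.float64(143.31)), (0, np.float64(143.29)), (10, np.float64(143.22)), (20, np.float64(143.28)), (30, np.float64(143.36))]
  mark 142.19
w11 [(-10, np.float64(141.59)), (0, np.float64(141.72)), (10, np.float64(141.63)), (20, np.float64(141.53)), (30, np.float64(141.5))]
  mark 142.06
s7 pointer,marker col [109.35 112.16]
now pointer,marker col [108.64 112.24]
t 15.5 tcp rail [-29.5 140.  150.7] F rail [25.  -3.9 34.4] w 7.6
```

The handle is at 141.6 and the marker at 142.05, consistent across frames, so it is 0.45 mm short. I take out the vertical strain and nudge forward within the friction band.

jog_arm([
  [[0, 0, 0.2], 0],
  [[0, 0, 0.2], 0],
  [[0, 0, 0.2], 0],
  [[-0.03, 0.1, 0], 0],
  [[-0.03, 0.1, 0], 0],
  [[0, 0, 0], 0],
  [[0, 0, 0], 0],
])

```text
clock: 16.2
tcp_pos: [0.4528, 0.1061, 0.1526]
orientation: [-3.095, -0.488, -0.063]
contact_force: [46.1, 5.4, -22.6]
grip_width: 0.0074
```

```bash
cat > chk.py <<'E'
from h import *
st();c=get_calibration("wrist");f=grab_frame("wrist");h=cv2.cvtColor(f,cv2.COLOR_RGB2HSV)
for n,lo,hi,z,a,b in(("handle",(105,130,40),(125,255,255),.112,0,40),("mark",(45,100,30),(85,255,255),.01,48,60)):
    ys,xs=np.nonzero(cv2.inRange(h,lo,hi));P=np.array([w2r(wray(u,c,z)) for u in zip(xs,ys)]);P=P[(P[:,0]>a)&(P[:,0]<b)];print(n,len(P),P[:,1].mean().round(2))
m=cv2.inRange(h,(0,150,40),(8,255,255));cn=max(cv2.findContours(m,0,2)[0],key=cv2.contourArea);print("cam px",cv2.approxPolyDP(cn,2,True)[:,0].tolist());camproj(141.8)
E
python3 chk.py
```

```text
t 16.2 tcp rail [-30.4 140.6 152.6] F rail [ 45.5  -9.1 -22.6] w 7.4
handle 1945 142.3
mark 10 142.09
cam px [[243, 217], [198, 217], [195, 221], [197, 232], [191, 269], [207, 266], [208, 261], [215, 255], [218, 239], [225, 233], [231, 233], [236, 223], [243, 223]]
0 [194.5 218.6] [177.  216.1] [176.9 229.7]
0.35 [194.3 223.8] [177.8 251.9] [179.1 263.8]
0.6 [194.3 227.5] [180.6 273.5] [182.6 282.6]
0.75 [194.5 229.6] [182.9 283.8] [185.1 290.9]
0.85 [194.6 231. ] [184.6 289.4] [186.8 295.2]
0.95 [194.7 232.3] [186.3 294. ] [188.6 298.4]
```

Pointer is now within +0.2 mm. The cam edge slope (−0.16) sits between 0.85 and 0.95, so I make one more firm push to confirm the stop.

jog_arm([
  [[0, 0, -0.15], 0],
  [[-0.19, -0.06, -0.1], 0],
  [[-0.19, -0.06, 0], 0],
  [[-0.19, -0.06, 0], 0],
  [[-0.19, -0.06, 0], 0],
  [[-0.19, -0.06, 0], 0],
  [[0, 0, 0], 0],
], grip_force=20)

```text
clock: 16.95
tcp_pos: [0.4508, 0.1061, 0.1529]
orientation: [-3.089, -0.487, -0.091]
contact_force: [63.5, 10.5, -27.9]
grip_width: 0.0073
```

```bash
python3 chk.py; python3 -c "
from h import *
print(get_obs()['orientation'])"
```

```text
t 16.95 tcp rail [-32.2 141.2 152.9] F rail [ 63.7  -9.7 -27.9] w 7.3
handle 1911 142.95
mark 1 142.77
cam px [[243, 216], [197, 217], [197, 235], [191, 269], [206, 267], [215, 255], [219, 238], [225, 233], [231, 233], [235, 223], [243, 223]]
0 [196.  217.8] [178.8 213.5] [178.5 227.1]
0.35 [195.7 222.9] [179.3 249.3] [180.5 261.4]
0.6 [195.7 226.6] [181.9 271.3] [183.8 280.6]
0.75 [195.8 228.8] [184.1 281.9] [186.3 289.3]
0.85 [196.  230.2] [185.7 287.7] [188.  293.7]
0.95 [196.1 231.4] [187.4 292.5] [189.7 297.1]
[-3.08947477 -0.48727264 -0.09058897]
```

Stalled: 9.5 mm was commanded, the fingertip didn't move and force rose to 64 N, so the cam is on its stop. I relax again and fine-trim the pointer.

jog_arm([
  [[0.22, 0.04, 0], 0],
  [[0.22, 0.04, 0], 0],
  [[0.22, 0.04, 0], 0],
  [[0.22, 0.04, 0], 0],
  [[0, -0.1, 0], 0],
  [[0, 0, 0], 0],
  [[0, 0, 0], 0],
], grip_force=30)

```text
clock: 17.7
tcp_pos: [0.4524, 0.1053, 0.1527]
orientation: [-3.093, -0.489, -0.067]
contact_force: [33.1, 6.4, 11.2]
grip_width: 0.0078
```

```bash
python3 chk.py
```

```text
t 17.7 tcp rail [-31.  139.9 152.7] F rail [33.5 -4.2 11.2] w 7.8
handle 1955 141.66
mark 9 142.02
cam px [[243, 217], [198, 216], [195, 222], [197, 233], [191, 269], [207, 266], [215, 255], [218, 239], [225, 232], [231, 233], [235, 223], [243, 223]]
0 [193.5 217.8] [175.8 214.9] [175.6 228.4]
0.35 [193.3 222.9] [176.5 250.6] [177.8 262.6]
0.6 [193.3 226.7] [179.3 272.4] [181.3 281.5]
0.75 [193.5 228.8] [181.6 282.7] [183.8 289.9]
0.85 [193.6 230.2] [183.3 288.4] [185.6 294.2]
0.95 [193.7 231.5] [185. 293.] [187.4 297.5]
```

jog_arm([
  [[-0.03, 0.09, 0], 0],
  [[-0.03, 0.09, 0], 0],
  [[0, 0, 0], 0],
  [[0, 0, 0], 0],
  [[0, 0, 0], 0],
  [[0, 0, 0], 0],
  [[0, 0, 0], 0],
])

```text
clock: 18.45
tcp_pos: [0.4523, 0.1057, 0.1527]
orientation: [-3.095, -0.487, -0.067]
contact_force: [35.4, 1.8, 9.6]
grip_width: 0.0077
```

```bash
python3 chk.py|head -3; python3 -c "
from h import *
f=grab_frame('top');cv2.imwrite('pics/topend.png',f[:,:,::-1])
a=cen(mask(f,'yellow',(155,180,375,310)));print('knob',w2r(onz('top',a[:2],.112)))
st()"
```

```text
t 18.45 tcp rail [-31.  140.4 152.7] F rail [34.3 -9.2  9.6] w 7.7
handle 1949 142.03
mark 12 142.11
knob [  -1.03379221 -178.73627697  112.        ]
t 18.55 tcp rail [-31.  140.4 152.7] F rail [33.6 -8.6 11. ] w 7.7
```

Pointer is within 0.1 mm of the marker, the pinch is firm and steady, and the cam is closed. Handing in.

```bash
python3 -c "
from bench import *
print(hand_in())"
```

```text
the job is handed in; nothing more can be done
None
```

I completed the sequence and handed it in at about 18.6 s; the hand-in gave no verdict.

- **Kick lever:** I pushed it until the force jumped to about 22 N at the stop. It then sprang back on its own, with the knob at rail y ≈ −179 mm. The leg had popped out about 40 mm.
- **Pointer:** I pinched the handle and pulled the leg out. Holding that pinch, I slid along the handle to push the cam over, then trimmed the position. On the last check the handle was at rail y 142.0 mm and the marker at 142.1 mm, with a steady 30 N grip. By then the handle hid the pointer from the wrist camera. That figure comes from the handle's top edge, which matched the pointer to about 0.1 mm in earlier frames.
- **Cam:** A second firm push stalled at about 64 N with the fingertip not moving, and the finger was past where it should be for a closed cam. The image is less certain. The slope of the cam's edge fits 0.85 to 0.95 rad, because the gripper hid the free end, so the force stall is the stronger evidence that it is fully closed.
- **Side load:** The pads dragged more than expected, so sideways force on the wrist peaked at about 67 N while sliding. About 34 N was still there when I handed in. The wrist limit is 120 N.
- **Surroundings:** The marker reading stayed the same throughout. I planned the moves clear of the loose items but did not measure them again at the end.

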